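# Blow off the tilting angle plate, raise it to the red mark and hold it for locking

### The arm

A 6-joint arm with a two-finger parallel gripper is mounted at the origin on the work surface. World frame = base frame: x ahead of the robot, y to its left, z up, the work surface at z = 0. Lengths are in m, angles in rad, forces in N, time in s.
With the tool pointing down it reaches from about 0.35 to 0.875 m from the base axis. Payload 4.2 kg.
Tool frame: the origin (TCP) lies at the centre of the arm's flange, where the gripper is bolted on; the fingertips stand 173 mm ahead of it and the grasp point (between the pads) lies robot.grasp_offset ahead of it (robot.grasp_offset is the distance from the TCP to the grasp point, in m); x points along the fingers, y is the direction in which the jaws open and shut, and the axes are right-handed (so a half turn about x gives the same grasp; the last joint's range is limited). The gripper opens to 85 mm and grips with 20 to 120 N. Pads are 22 mm wide; open, the fingers measure 114 mm over their backs; the gripper's body (76 mm by 85 mm) begins 54 mm behind the grasp point. The pads swing forward as they close: fully open they stand 13 mm farther back than shut.
Start: joints at [1.456, 0.385, 0.008, 0, -1.194, -0.259], TCP at [0.228, 0.582, 0.405] pointing down, gripper open.
Joint ranges: [-3.14, 3.14], [-1.21, 2.06], [-1.07, 1.41], [-3.16, 2.05], [-2.99, -0.16], [-3.1, 3.1]. Speed limits (rad/s): [2.79, 2.79, 3.14, 3.14, 3.14, 3.14].

### API

Orientations are given as a unit quaternion [w, x, y, z].
In Python, from bench import robot, vision, ticket gives the robot as it stands.
- The arm moves only by the tool servo_tool, never from a script. Its argument "increments" is a list of rows, each a list of 3 entries, a list of its own where there are three numbers: the turn, a rotation vector about the tool's x, y, z in degrees, then the shift along the tool's x, y, z in mm, then the closure, from -1 (fully open) to 1 (shut), so that 0 is half open. In form: [[[wx, wy, wz], [x, y, z], jaw], ...]. A call has 1 to 10 rows; each row shifts and turns the commanded pose from where the row before left it, along the tool's axes as they then stand; what a row does not reach is not made up. A row lasts 1/10 s, in which the tool goes at most 50 mm and 8.59 degrees, less where a joint would pass 70% of its speed; a pose out of reach is approached as far as the arm can. A call is refused whole if a number of a shift passes 50 or a number of a turn 8.59, either way. A call with a gripper value outside its range is refused whole. The fingers move at their own pace and stop on an object; the grip force is fixed at half the most. Time passes only in rows, so rows that do not move let the fingers close. It gives the time, the measured TCP pose, the force and the opening at its end, in the units of the state.
- robot.read_state(): the state, without advancing time (a new reading comes with each control period).
- vision.camera(name): name is "side" or "top" or "wrist"; returns the picture (480x640x3 uint8, red, green, blue); there is no depth.
- vision.camera_info(name): a dict with "fx", "fy", "cx", "cy" (pixels), "k1" (the pictures are not rectified: a ray, as slopes to the right and down, at radius r is drawn at 1 + k1 r^2 times it, then the intrinsics apply), "extrinsics" (4x4, takes a point from camera to world coordinates). Camera axes: x right, y up, looking along -z (the intrinsics and any distortion apply to the point x, -y, -z); pixel columns grow to the right and rows downward; lengths in m; the calibration is good to about 2 mm. A picture is of the moment at which its call begins: read the wrist's pose just before it. camera_info takes no time and is no camera call; for the wrist camera it gives the pose at the moment of the call.
- ticket.job_done(): hands the job in, once; it reports no verdict.
The state is a dict: "time_s": time; "joints": joint angles; "dq": joint speeds; "tau": joint torques, N m; "ee_pos": TCP position; "tool_rot": TCP orientation; "wrist_force": force on the tool from outside, world axes, zero at the start; "moment": the same for the moment, N m; "opening": opening from 0.0 (shut) to 1.0 (fully open).
Only numpy, scipy, OpenCV 4.12 (cv2) and the standard library are available. Lean on these libraries where they do the work, as an engineer would, in place of code of your own. Each camera call takes 0.05 s, during which the arm holds its last target.

### The job

Set the tilting angle plate on the surface plate ready for marking out: first, while its table is still down, blow it clean by squeezing the air gun's red lever fully home for about a second and letting it spring right back. Then raise the hinged table by its black handle until its yellow pointer stands at the red mark on the quadrant, and finish there, still holding the table steady on the mark with the fingers so that I can tighten the lock screw. Do not shift the red mark, and leave the blue box, the dividers and the hammer alone.

Things in the scene. Friction and masses are not known exactly. Their poses are not given: they have to be found in the camera images.
- grip_mid (a point): On the axis of the air gun's fixed blue grip tube (22 mm diameter, level, 160 mm above the bench). +y runs along the tube to the hose, -y to the nozzle, z is up. The red lever lies beside the tube on its -x side at the same height; free air above and below. The tube ends 50 mm from here towards +y; the stand's clamp (32 mm wide, 34 mm high) begins 86 mm from here towards -y.
- lever_mid (a point): Point in the middle of the thickness of the red lever (bar 8 mm thick, 16 mm high, 108 mm long), 75 mm along it from its pivot; the pivot is at its nozzle end. Released it stands about 32 mm from the tube's axis here, squeezed home 17 mm (lever and tube together then measure 32 mm across, released 47 mm). It moves level, towards the tube.
- gun_lever (a joint): Air gun lever: 0 released, 0.2 rad fully squeezed against the grip. A spring returns it; holding it home takes about 8 N at lever_mid.
- table_hinge (a point): Middle of the tilting table's hinge axis, 102 mm above the bench, 42 mm above the surface plate. It turns with the table: y is the hinge axis (level), -x runs in the table's plane to the handle. Table: aluminium, 12 mm thick, 136 mm wide, reaching 150 mm from the hinge, level at the start, hinge on the side far from the robot.
- lift_handle (a point): Middle of the round black bar (12 mm diameter, 90 mm between its two posts, parallel to the hinge) on the table's free edge. 192 mm from the hinge axis; free gap of 36 mm between bar and table edge; 42 mm above the surface plate while the table is down. Same axes as table_hinge.
- tilt_table (a joint): Angle of the tilting table: 0 lying down on its base, grows as the handle edge is raised, end stop 1.05 rad. It swings freely and falls back when let go. The table weighs about 0.65 kg: some 2 to 4 N to lift at the handle.
- pointer_tip (a point): Tip of the yellow pointer that turns with the table, 146 mm from the hinge axis, on the outer face of the quadrant at the table's right side (-y, seen from the robot), in the table's mid plane.
- red_mark (a point): Middle of the red clip on the rim of the aluminium quadrant, 160 mm from the hinge axis, 5 mm thick along the rim, 26 mm long outwards. It marks the wanted angle.
- index_clip (a joint): Angle of the red mark about the same hinge axis, same zero and direction as tilt_table: pointer and mark agree when both values are equal. The clip sits stiffly on the rim and is not to be moved.
- punch_box: Blue box 36 x 74 x 30 mm, loose on the surface plate; origin under its centre. Not to be moved.
- dividers: Steel spring dividers about 130 mm long, 10 mm high, lying loose on the surface plate; origin near their middle, on the underside. Not to be moved.
- hammer: Hammer 270 mm long with wooden handle, lying loose on the bench to the right of the surface plate; not to be moved.

How it is judged:
On the way, in this order (a step that is already met when the one before it is completed fails the run):
1. air gun lever squeezed fully home for half a second, table still down (value of joint gun_lever above 0.17 rad and value of joint tilt_table below 0.05 rad), for 0.5 s.
2. lever let go and sprung back, table still down (value of joint gun_lever below 0.03 rad and value of joint tilt_table below 0.05 rad), for 0.1 s.
3. table raised by the fingers so that the pointer stands at the red mark (angle between the x axis of table_hinge and the x axis of red_mark, either way round below 0.05 rad and contact force between tilt_table and the fingers above 0.5 N), for 0.3 s.
At the end, for the whole second after the job is handed in: The table's pointer stands within 0.05 rad (about 3 degrees) of the red mark, at rest, carried by the fingers alone (more than 0.5 N between fingers and table, no loose thing under it), and the gun's lever is released (all of step 3 and velocity of joint tilt_table between -0.05 and 0.05 rad/s and contact force between tilt_table and punch_box below 0.1 N and contact force between tilt_table and dividers below 0.1 N and contact force between tilt_table and hammer below 0.1 N and value of joint gun_lever below 0.03 rad); the arm keeps its last pose, push and grip.
It fails at once if red mark shifted more than 4 mm (distance of red_mark from where it was at the start of the episode above 0.004 m).
It fails at once if blue box disturbed by more than 15 mm (distance of punch_box from where it was at the start of the episode above 0.015 m).
It fails at once if dividers disturbed by more than 15 mm (distance of dividers from where it was at the start of the episode above 0.015 m).
It fails at once if hammer disturbed by more than 15 mm (distance of hammer from where it was at the start of the episode above 0.015 m).
It also fails if it takes over 51 s, if anything falls off the work surface, if the arm or the gripper's body presses on something with over 40 N, if the wrist force passes 120 N, or if a joint passes its speed limit or range.

## Working session

There is one attempt and no reset: what is moved stays moved. The work goes in short steps, Python scripts to look and compute and a tool call to move; the robot and the scene stay as the last step left them, time stands still between calls to the robot, and variables do not carry over. Pictures are saved under pics/ and viewed, and the job is handed in when it is done.

Besides the shell and the picture viewer there is one more tool, called as name([rows], argument=value, ...), one row to a line, values as JSON. servo_tool: Moves the arm, as the interface text tells. Its arguments: {"type":"object","properties":{"increments":{"type":"array","items":{"type":"array"}}},"required":["increments"]}

```bash
mkdir -p pics; ls; cat > h.py <<'E'
import numpy as np, cv2
from bench import robot, vision, ticket
def snap(name,fn):
    im=vision.camera(name); cv2.imwrite('pics/'+fn,cv2.cvtColor(im,cv2.COLOR_RGB2BGR)); return im
def ray(name,u,v,info=None):
    c=info or vision.camera_info(name)
    xd=(u-c['cx'])/c['fx']; yd=(v-c['cy'])/c['fy']
    x,y=xd,yd
    for _ in range(30):
        s=1+c['k1']*(x*x+y*y); x,y=xd/s,yd/s
    E=np.array(c['extrinsics']); d=E[:3,:3]@np.array([x,-y,-1.]); return E[:3,3],d/np.linalg.norm(d)
def onz(name,u,v,z,info=None):
    o,d=ray(name,u,v,info); return o+d*(z-o[2])/d[2]
def proj(name,p,info=None):
    c=info or vision.camera_info(name); E=np.array(c['extrinsics']); q=E[:3,:3].T@(np.array(p)-E[:3,3])
    x,y=q[0]/-q[2],-q[1]/-q[2]; s=1+c['k1']*(x*x+y*y); return c['fx']*x*s+c['cx'],c['fy']*y*s+c['cy']
def tri(r1,r2):
    (o1,d1),(o2,d2)=r1,r2
    A=np.stack([d1,-d2],1); t=np.linalg.lstsq(A,o2-o1,rcond=None)[0]
    a=o1+t[0]*d1;b=o2+t[1]*d2; return (a+b)/2,np.linalg.norm(a-b)
E
python3 - <<'E'
from h import *
print(robot.read_state(), robot.grasp_offset)
snap('top','top0.png');snap('side','side0.png')
for n in('top','side'): c=vision.camera_info(n);print(n,np.round(c['extrinsics'],3).tolist(),c['fx'],c['k1'])
E
```

```text
pics
{'time_s': 0.0, 'joints': array([ 1.45558600e+00,  3.85607543e-01,  6.59916108e-03, -4.95325758e-04,
       -1.19399576e+00, -2.58546236e-01]), 'dq': array([ 6.88117468e-05, -6.48106355e-04,  2.27989151e-05, -8.64649522e-04,
       -1.17646999e-03, -6.40292587e-04]), 'tau': array([-8.22982402e-04, -3.92291880e+01,  1.88402027e+01,  4.18617859e+00,
       -4.72379310e-03, -1.50728773e-06]), 'ee_pos': array([0.22812077, 0.58166569, 0.40358048]), 'tool_rot': array([ 0.13064827, -0.69467645,  0.13222873,  0.69488936]), 'wrist_force': array([0.54946921, 0.02556133, 0.60194383]), 'moment': array([ 0.02465451, -0.03128596, -0.02310421]), 'opening': 1.000832650612607} 0.1547
top [[-0.017, 0.987, -0.161, 0.431], [-1.0, -0.013, 0.021, -0.109], [0.019, 0.161, 0.987, 1.063], [0.0, 0.0, 0.0, 1.0]] 502.26190520581423 -0.12243177501360145
side [[-0.975, 0.143, -0.172, 0.427], [-0.224, -0.633, 0.741, 0.552], [-0.003, 0.761, 0.649, 0.718], [0.0, 0.0, 0.0, 1.0]] 501.1224123224988 -0.04002605046758817
```

View pics/top0.png

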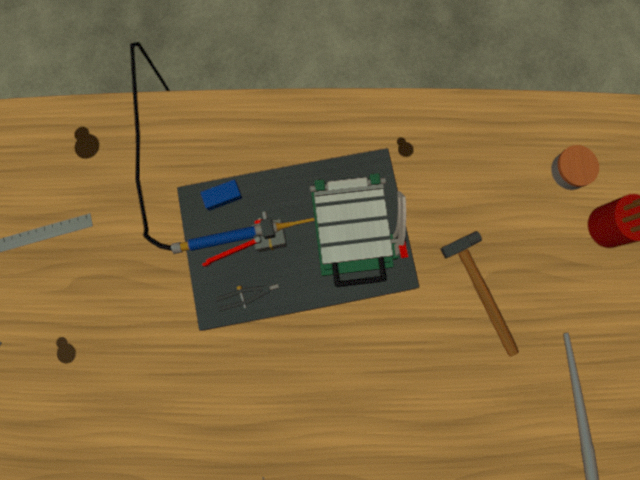

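View pics/side0.png

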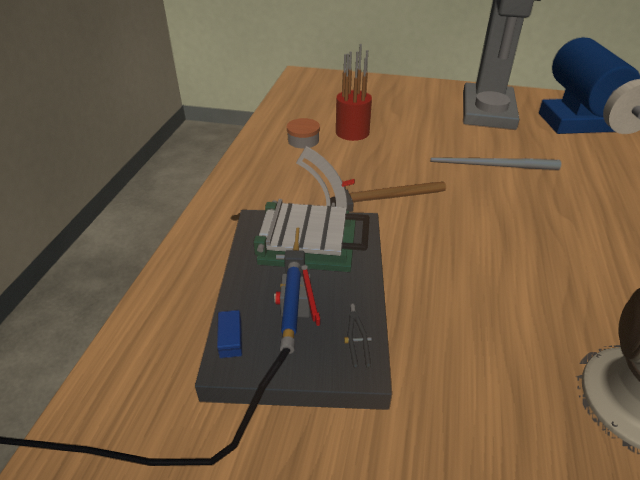

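```bash
python3 - <<'E'
import cv2
t=cv2.imread('pics/top0.png');s=cv2.imread('pics/side0.png')
cv2.imwrite('pics/t1.png',cv2.resize(t[160:310,165:425],None,fx=3,fy=3,interpolation=cv2.INTER_CUBIC))
cv2.imwrite('pics/s1.png',cv2.resize(s[140:360,200:400],None,fx=2.7,fy=2.7,interpolation=cv2.INTER_CUBIC))
from h import *
def cen(n,im,f,box):
    b,g,r=[im[...,i].astype(int) for i in range(3)]; m=f(b,g,r); k=np.zeros_like(m);k[box[1]:box[3],box[0]:box[2]]=1;m&=k.astype(bool)
    pts=np.argwhere(m)[:,::-1].astype(np.float32);print(n,len(pts),pts.mean(0),cv2.minAreaRect(pts), np.round(cv2.boxPoints(cv2.minAreaRect(pts))).tolist())
red=lambda b,g,r:(r>110)&(g<70)&(b<70)
blue=lambda b,g,r:(b>90)&(r<70)&(b>g+30)
cen('top lever',t,red,(195,236,258,275));cen('top clip',t,red,(390,235,420,265));cen('top tube',t,blue,(180,215,262,260))
cen('side lever',s,red,(300,262,330,330));cen('side clip',s,red,(335,170,362,195));cen('side tube',s,blue,(270,255,305,340))
E
```

```text
top lever 244 [228.18033 251.78688] ((227.93492126464844, 251.7568359375), (5.1311564445495605, 57.35308837890625), 65.55604553222656) [[201.0, 261.0], [253.0, 238.0], [255.0, 242.0], [203.0, 266.0]]
top clip 98 [402.86734 250.58163] ((402.5411376953125, 249.935302734375), (14.85973834991455, 7.375636577606201), 77.47119140625) [[397.0, 243.0], [405.0, 242.0], [408.0, 256.0], [401.0, 258.0]]
top tube 529 [221.55577 237.38942] ((221.40383911132812, 237.51925659179688), (8.236878395080566, 67.26783752441406), 78.69007110595703) [[188.0, 240.0], [254.0, 227.0], [255.0, 235.0], [189.0, 248.0]]
side lever 258 [310.8411 297.    ] ((311.4602966308594, 297.1173400878906), (57.271034240722656, 6.287917137145996), 77.7352294921875) [[302.0, 270.0], [308.0, 268.0], [321.0, 324.0], [314.0, 326.0]]
side clip 66 [347.77274 182.22728] ((348.058837890625, 182.2646942138672), (5.097866058349609, 13.015828132629395), 77.47119140625) [[341.0, 181.0], [354.0, 178.0], [355.0, 183.0], [342.0, 186.0]]
side tube 513 [290.50876 298.0916 ] ((289.6018371582031, 298.5311279296875), (12.035634994506836, 63.63907241821289), 2.9609360694885254) [[282.0, 330.0], [285.0, 266.0], [297.0, 267.0], [294.0, 331.0]]
```

View pics/t1.png

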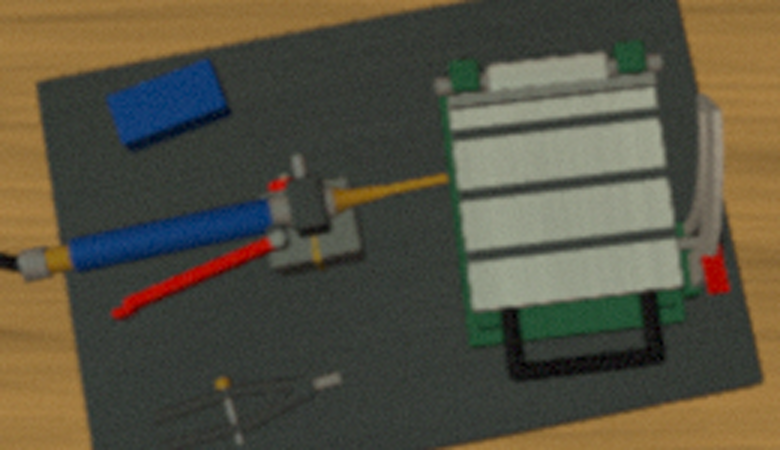

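View pics/s1.png

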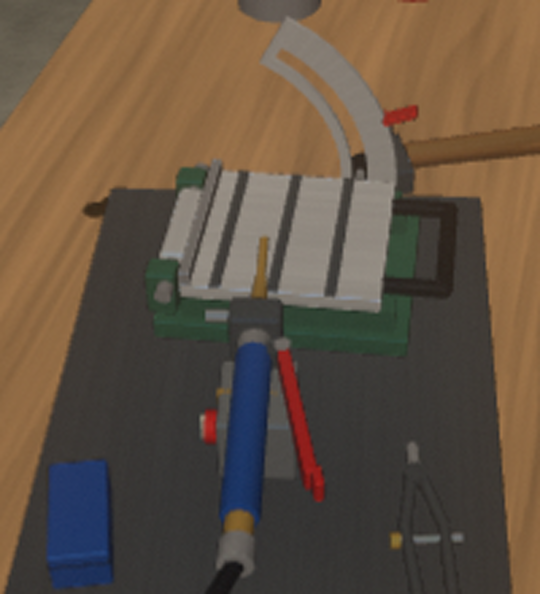

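```bash
python3 - <<'E'
from h import *
T=lambda x,y:(165+x/3,160+y/3)
S=lambda x,y:(200+x/2.7,140+y/2.7)
def tp(n,x,y,z): p=onz('top',*T(x,y),z);print(n,np.round(p,4));return p
def sp(n,x,y,z): p=onz('side',*S(x,y),z);print(n,np.round(p,4));return p
a=tp('tube hose end',72,255,.16);b=tp('tube nozzle',270,215,.16)
d=(a-b);print(np.linalg.norm(d),d/np.linalg.norm(d))
sp('s tube hose',238,516,.16);sp('s tube noz',255,345,.16)
tp('lever tip',115,313,.165);tp('lever root',270,245,.165)
sp('s lever tip',318,487,.16);sp('s lever root',284,348,.16)
tp('clamp left top',287,205,.177);
tp('h1',515,372,.102);tp('h2',662,353,.102)
sp('sh1',450,288,.104);sp('sh2',456,210,.104)
tp('tab nl',470,310,.108);tp('tab nr',683,287,.108);tp('tab fl',449,108,.108);tp('tab fr',656,86,.108)
sp('s tab nl',381,304,.108);sp('s tab nr',394,183,.108);
tp('hinge pin l',441,87,.102);tp('hinge pin r',656,62,.102)
# clip triangulation
for (t,s) in [((402.7,250.3),(347.9,182.3)),((404.5,257),(354,180.5)),((400.5,243.5),(341.5,183.5))]:
    print('clip',tri(ray('top',*t),ray('side',*s)))
E
```

```text
tube hose end [0.5666 0.1145 0.16  ]
tube nozzle [ 0.5896 -0.0063  0.16  ]
0.1229631598318419 [-0.18719395  0.98232297  0.        ]
s tube hose [0.5678 0.1132 0.16  ]
s tube noz [ 0.5923 -0.0155  0.16  ]
lever tip [0.5303 0.0863 0.165 ]
lever root [ 0.5704 -0.0069  0.165 ]
s lever tip [0.5311 0.0844 0.16  ]
s lever root [ 0.5747 -0.0168  0.16  ]
clamp left top [ 0.5926 -0.0183  0.177 ]
h1 [ 0.496  -0.1562  0.102 ]
h2 [ 0.5066 -0.2508  0.102 ]
sh1 [ 0.4919 -0.1577  0.104 ]
sh2 [ 0.5005 -0.2461  0.104 ]
tab nl [ 0.5356 -0.128   0.108 ]
tab nr [ 0.5483 -0.265   0.108 ]
tab fl [ 0.6679 -0.1165  0.108 ]
tab fr [ 0.6813 -0.2525  0.108 ]
s tab nl [ 0.5347 -0.1263  0.108 ]
s tab nr [ 0.5505 -0.2636  0.108 ]
hinge pin l [ 0.6836 -0.1115  0.102 ]
hinge pin r [ 0.6992 -0.254   0.102 ]
clip (array([ 0.55087729, -0.27482068,  0.16274592]), np.float64(0.0005063071228458045))
clip (array([ 0.53857674, -0.27670593,  0.16745824]), np.float64(0.000662408229256461))
clip (array([ 0.56348607, -0.27179136,  0.16009137]), np.float64(0.0011952505908721096))
```

```bash
cat >> h.py <<'E'
from scipy.spatial.transform import Rotation as R
def plan(p,yaw,pitch=0):
    """tool x down, tool y along world dir yaw (deg). pitch unused"""
    s=robot.read_state(); q=s['tool_rot']; R0=R.from_quat([q[1],q[2],q[3],q[0]])
    best=None
    for f in(0,180):
        a=np.radians(yaw+f); x=np.array([0,0,-1.]); y=np.array([np.cos(a),np.sin(a),0]); M=np.stack([x,y,np.cross(x,y)],1)
        w=(R0.inv()*R.from_matrix(M)).as_rotvec(degrees=True)
        print('yaw',yaw+f,'turn(tool)',np.round(w,2), 'shift in final tool axes mm',np.round(M.T@(np.array(p)-s['ee_pos'])*1e3,1),'in present axes',np.round(R0.inv().apply(np.array(p)-s['ee_pos'])*1e3,1))
    print('t',s['time_s'],'pos',np.round(s['ee_pos'],4),'F',np.round(s['wrist_force'],1),'op',s['opening'],'q6',np.round(s['joints'],2))
E
python3 - <<'E'
from h import *
plan([.5716,.064,.405],10.8)
for z,n in((.07,'70'),(.085,'85'),(.095,'95')):
    print(n,onz('side',200+409/2.7,140+331/2.7,z),onz('side',200+418/2.7,140+222/2.7,z),onz('top',165+472/3,160+338/3,z),onz('top',165+683/3,160+315/3,z))
E
```

```text
yaw 10.8 turn(tool) [-1.2223e+02  1.2000e-01 -7.0000e-02] shift in final tool axes mm [ -1.3 240.4 572.9] in present axes [-5.000e-01  3.564e+02 -5.089e+02]
yaw 190.8 turn(tool) [57.77 -0.06 -0.1 ] shift in final tool axes mm [  -1.3 -240.4 -572.9] in present axes [-5.000e-01  3.564e+02 -5.089e+02]
t 0.1 pos [0.2281 0.5817 0.4037] F [-0.1 -0.3 -0.2] op 0.9985012824604897 q6 [ 1.46  0.39  0.01 -0.   -1.19 -0.26]
70 [ 0.51692264 -0.14482943  0.07      ] [ 0.53114186 -0.26871866  0.07      ] [ 0.52108245 -0.12977327  0.07      ] [ 0.5341606  -0.27046141  0.07      ]
85 [ 0.51483453 -0.12870235  0.085     ] [ 0.52872453 -0.2497232   0.085     ] [ 0.51972925 -0.12945903  0.085     ] [ 0.53260987 -0.26802235  0.085     ]
95 [ 0.51344245 -0.11795097  0.095     ] [ 0.52711298 -0.23705955  0.095     ] [ 0.51882711 -0.12924954  0.095     ] [ 0.53157606 -0.26639632  0.095     ]
```

servo_tool([
  [[8.25,0,0],[0,0,0],-1],
  [[8.25,0,0],[0,0,0],-1],
  [[8.25,0,0],[0,0,0],-1],
  [[8.25,0,0],[0,0,0],-1],
  [[8.25,0,0],[0,0,0],-1],
  [[8.25,0,0],[0,0,0],-1],
  [[8.25,0,0],[0,0,0],-1],
])

```text
time_s: 0.8
ee_pos: [0.2281, 0.5817, 0.404]
tool_rot: [-0.452, 0.544, -0.453, -0.543]
wrist_force: [-0.1, -0.7, 0.2]
opening: 1.003
```

servo_tool([
  [[0,0,0],[0,-20,-47],-1],
  [[0,0,0],[0,-20,-47],-1],
  [[0,0,0],[0,-20,-47],-1],
  [[0,0,0],[0,-20,-47],-1],
  [[0,0,0],[0,-20,-47],-1],
  [[0,0,0],[0,-20,-47],-1],
  [[0,0,0],[0,-20,-47],-1],
  [[0,0,0],[0,-20,-47],-1],
  [[0,0,0],[0,-20,-47],-1],
  [[0,0,0],[0,-20,-47],-1],
])

```text
time_s: 1.8
ee_pos: [0.5075, 0.1648, 0.4045]
tool_rot: [0.45, -0.545, 0.451, 0.545]
wrist_force: [0.7, 1.7, 0.8]
opening: 0.999
```

```bash
python3 - <<'E'
from h import *
plan([.5716,.064,.405],10.8)
E
```

```text
yaw 10.8 turn(tool) [-1.7996e+02  3.0000e-02  0.0000e+00] shift in final tool axes mm [ -0.5  44.  111. ] in present axes [  -0.5  -43.9 -111.1]
yaw 190.8 turn(tool) [ 0.04  0.   -0.02] shift in final tool axes mm [  -0.5  -44.  -111. ] in present axes [  -0.5  -43.9 -111.1]
t 1.8 pos [0.5075 0.1648 0.4045] F [0.7 1.7 0.8] op 0.9991753723414625 q6 [ 0.62  0.23 -0.22 -0.   -1.13 -0.43]
```

servo_tool([
  [[0,0,0],[0,-14,-36],-1],
  [[0,0,0],[0,-14,-36],-1],
  [[0,0,0],[0,-14,-36],-1],
  [[0,0,0],[0,0,0],-1],
])

```text
time_s: 2.2
ee_pos: [0.57, 0.0653, 0.4037]
tool_rot: [0.451, -0.544, 0.453, 0.544]
wrist_force: [-1.0, -0.4, -0.6]
opening: 0.997
```

```bash
python3 - <<'E'
from h import *
plan([.5716,.064,.405],10.8)
c=vision.camera_info('wrist'); snap('wrist','w1.png'); print(np.round(c['extrinsics'],3))
for n,p in(('grip',[.5765,.065,.16]),('lever',[.545,.059,.16]),('a',[.567,.114,.16]),('b',[.5905,-.009,.16])): print(n,proj('wrist',p,c))
E
```

```text
yaw 10.8 turn(tool) [ 1.7973e+02 -1.3000e-01  7.0000e-02] shift in final tool axes mm [-1.3  1.3  1.6] in present axes [-1.3 -1.3 -1.6]
yaw 190.8 turn(tool) [-0.27 -0.04 -0.08] shift in final tool axes mm [-1.3 -1.3 -1.6] in present axes [-1.3 -1.3 -1.6]
t 2.2 pos [0.57   0.0653 0.4037] F [-1.  -0.4 -0.6] op 0.996577097457965 q6 [ 0.4   0.3  -0.12  0.   -1.15 -0.21]
[[-0.983  0.174  0.056  0.584]
 [-0.183 -0.939 -0.292 -0.01 ]
 [ 0.002 -0.297  0.955  0.373]
 [ 0.     0.     0.     1.   ]]
grip (np.float64(306.45657977866415), np.float64(254.34942462481303))
lever (np.float64(358.8055071804848), np.float64(254.08677157110537))
a (np.float64(307.80765490935283), np.float64(326.2402680211716))
b (np.float64(304.8148004962932), np.float64(126.22007205654842))
```

View pics/w1.png

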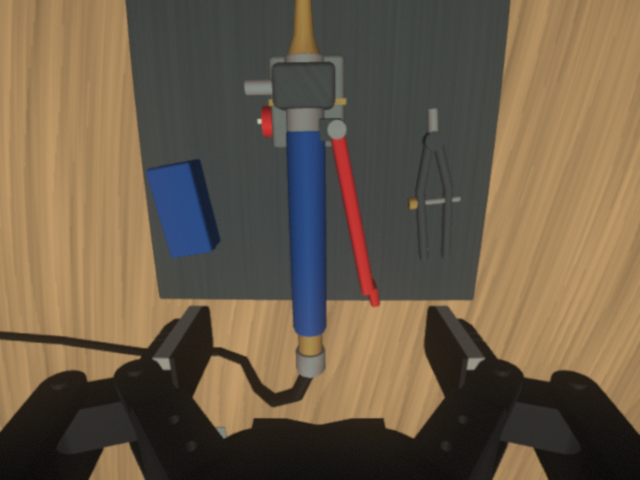

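servo_tool([
  [[0,0,0],[30,-1,-1],-1],
  [[0,0,0],[30,0,0],-1],
  [[0,0,0],[30,0,0],-1],
  [[0,0,0],[0,0,0],-0.5],
  [[0,0,0],[0,0,0],0],
  [[0,0,0],[0,0,0],0.15],
  [[0,0,0],[0,0,0],0.3],
  [[0,0,0],[0,0,0],0.3],
  [[0,0,0],[0,0,0],0.3],
])

```text
time_s: 3.15
ee_pos: [0.5701, 0.0683, 0.317]
tool_rot: [-0.452, 0.546, -0.449, -0.544]
wrist_force: [-3.6, 3.1, 6.5]
opening: 0.352
```

```bash
python3 - <<'E'
from h import *
plan([.5716,.064,.315],10.8)
c=vision.camera_info('wrist'); snap('wrist','w2.png'); snap('side','s2.png')
E
```

```text
yaw 10.8 turn(tool) [-1.7994e+02 -3.8000e-01  7.0000e-02] shift in final tool axes mm [2.  0.7 4.5] in present axes [ 2.  -0.6 -4.5]
yaw 190.8 turn(tool) [0.06 0.04 0.24] shift in final tool axes mm [ 2.  -0.7 -4.5] in present axes [ 2.  -0.6 -4.5]
t 3.15 pos [0.5701 0.0683 0.317 ] F [-3.6  3.1  6.5] op 0.35168722054507007 q6 [ 0.4   0.38 -0.24  0.   -0.95 -0.21]
```

View pics/w2.png

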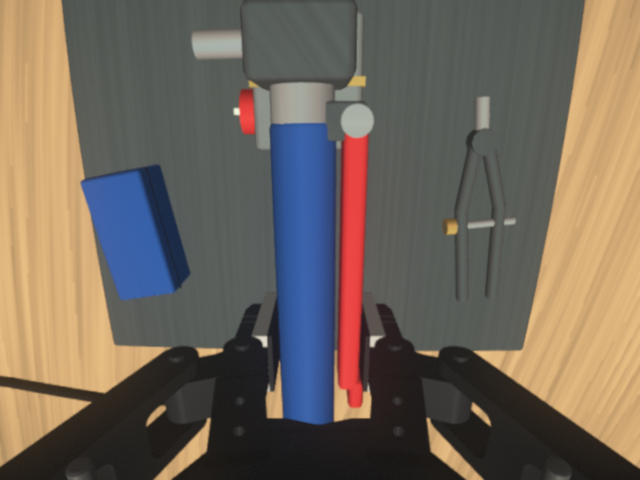

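servo_tool([
  [[0,0,0],[0,0,0],0.4],
  [[0,0,0],[0,0,0],0.5],
  [[0,0,0],[0,0,0],0.5],
  [[0,0,0],[0,0,0],0.5],
  [[0,0,0],[0,0,0],0.5],
  [[0,0,0],[0,0,0],0.5],
  [[0,0,0],[0,0,0],0.5],
  [[0,0,0],[0,0,0],0.5],
  [[0,0,0],[0,0,0],0.5],
  [[0,0,0],[0,0,0],0.5],
])

```text
time_s: 4.25
ee_pos: [0.5704, 0.0684, 0.3171]
tool_rot: [-0.452, 0.546, -0.449, -0.544]
wrist_force: [-2.2, 3.0, 6.8]
opening: 0.334
```

```bash
python3 - <<'E'
from h import *
plan([.5716,.064,.315],10.8)
snap('wrist','w3.png')
E
```

```text
yaw 10.8 turn(tool) [-1.7997e+02 -4.7000e-01  9.0000e-02] shift in final tool axes mm [2.1 0.4 4.5] in present axes [ 2.1 -0.4 -4.5]
yaw 190.8 turn(tool) [0.03 0.05 0.3 ] shift in final tool axes mm [ 2.1 -0.4 -4.5] in present axes [ 2.1 -0.4 -4.5]
t 4.25 pos [0.5704 0.0684 0.3171] F [-2.2  3.   6.8] op 0.3342095323174787 q6 [ 0.4   0.38 -0.24  0.   -0.95 -0.21]
```

View pics/w3.png

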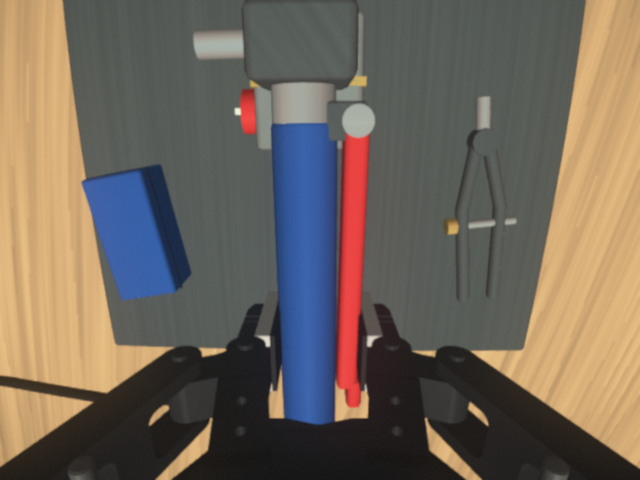

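servo_tool([
  [[0,0,0],[0,0,0],0],
  [[0,0,0],[0,0,0],-0.5],
  [[0,0,0],[0,0,0],-1],
  [[0,0,0],[0,0,0],-1],
  [[0,0,0],[0,0,0],-1],
  [[0,0,0],[-30,0,0],-1],
  [[0,0,0],[-40,0,0],-1],
  [[0,0,0],[-30,0,0],-1],
  [[0,0,0],[0,0,0],-1],
])

```text
time_s: 5.2
ee_pos: [0.5709, 0.0681, 0.4206]
tool_rot: [-0.454, 0.548, -0.447, -0.543]
wrist_force: [0.8, 0.8, 0.3]
opening: 1.002
```

```bash
python3 - <<'E'
from h import *
plan([.5004,-.203,.41],6)
snap('wrist','w4.png')
E
```

```text
yaw 6 turn(tool) [-1.7511e+02 -1.1000e+00  1.1000e-01] shift in final tool axes mm [ 10.6 -98.4 262.2] in present axes [   8.9  120.5 -252.9]
yaw 186 turn(tool) [4.88 0.07 0.72] shift in final tool axes mm [  10.6   98.4 -262.2] in present axes [   8.9  120.5 -252.9]
t 5.2 pos [0.5709 0.0681 0.4206] F [0.8 0.8 0.3] op 1.001639936194705 q6 [ 0.4   0.29 -0.1   0.   -1.17 -0.21]
```

View pics/w4.png

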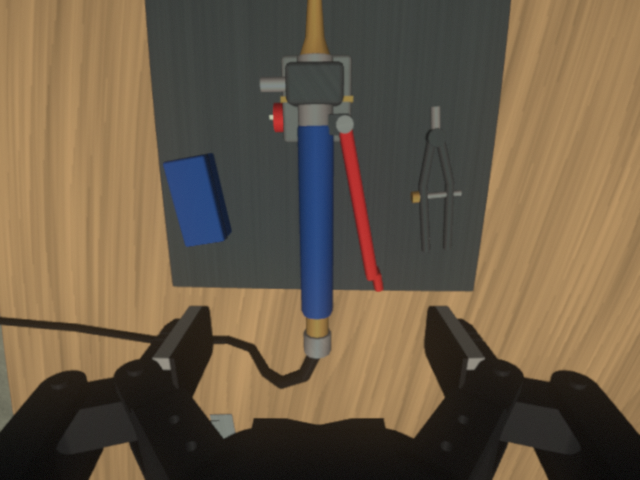

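servo_tool([
  [[4.9,0,0.7],[0,0,0],-0.5],
  [[0,0,0],[2,16,-43],0],
  [[0,0,0],[2,16,-43],0.3],
  [[0,0,0],[2,16,-43],0.3],
  [[0,0,0],[2,16,-43],0.3],
  [[0,0,0],[2,16,-43],0.3],
  [[0,0,0],[0,18,-47],0.3],
  [[0,0,0],[0,0,0],0.3],
  [[0,0,0],[0,0,0],0.3],
])

```text
time_s: 6.15
ee_pos: [0.4988, -0.2037, 0.4049]
tool_rot: [0.471, -0.521, 0.478, 0.528]
wrist_force: [-0.4, 1.1, -0.1]
opening: 0.349
```

```bash
python3 - <<'E'
from h import *
plan([.5004,-.203,.41],6)
c=vision.camera_info('wrist'); snap('wrist','w5.png')
snap('side','s5.png'); snap('top','t5.png')
for n,p in(('bar',[.5004,-.203,.102]),): print(n,proj('wrist',p,c))
E
```

```text
yaw 6 turn(tool) [ 1.7977e+02 -1.2300e+00 -2.0000e-02] shift in final tool axes mm [-5.1  1.7 -0.5] in present axes [-5.1 -1.6  0.5]
yaw 186 turn(tool) [-0.23  0.01 -0.79] shift in final tool axes mm [-5.1 -1.7  0.5] in present axes [-5.1 -1.6  0.5]
t 6.15 pos [ 0.4988 -0.2037  0.4049] F [-0.4  1.1 -0.1] op 0.3487096030786123 q6 [-0.09  0.24 -0.2   0.   -1.14  0.19]
bar (np.float64(309.96071618519284), np.float64(230.86041644990462))
```

View pics/w5.png

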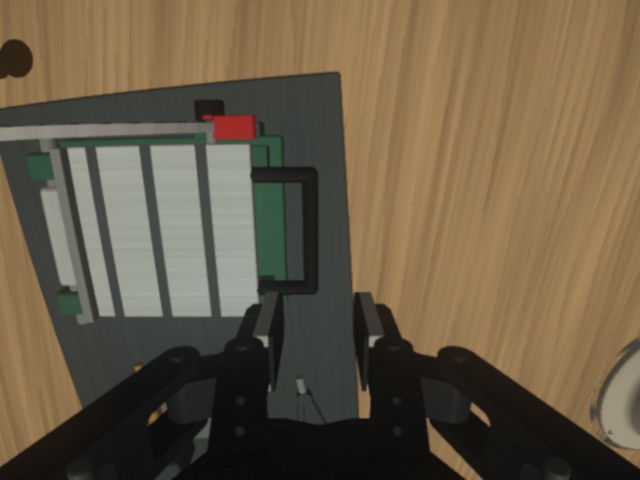

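View pics/s5.png

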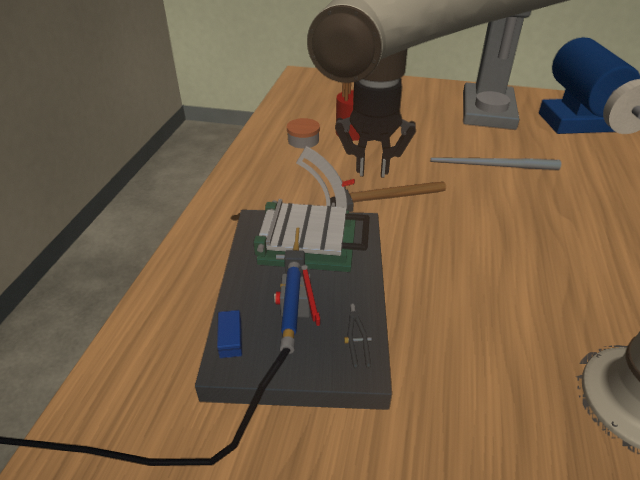

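servo_tool([
  [[0,0,-0.8],[35,-2,0],0.3],
  [[0,0,0],[40,0,0],0.3],
  [[0,0,0],[30,0,0],0.3],
  [[0,0,0],[20,0,0],0.3],
  [[0,0,0],[0,0,0],0.3],
])

```text
time_s: 6.8
ee_pos: [0.5005, -0.201, 0.2779]
tool_rot: [0.472, -0.524, 0.474, 0.527]
wrist_force: [-0.3, -0.5, -0.5]
opening: 0.347
```

```bash
python3 - <<'E'
from h import *
plan([.5004,-.203,.26],6)
c=vision.camera_info('wrist'); im=snap('wrist','w6.png');
s=vision.camera('side');cv2.imwrite('pics/s6.png',cv2.resize(s[120:320,240:460,::-1],None,fx=3,fy=3))
E
```

```text
yaw 6 turn(tool) [-1.7995e+02  4.5000e-01  1.3000e-01] shift in final tool axes mm [17.9 -0.3  2. ] in present axes [17.9  0.2 -2. ]
yaw 186 turn(tool) [ 0.05  0.08 -0.29] shift in final tool axes mm [17.9  0.3 -2. ] in present axes [17.9  0.2 -2. ]
t 6.8 pos [ 0.5005 -0.201   0.2779] F [-0.3 -0.5 -0.5] op 0.3472174075754945 q6 [-0.08  0.37 -0.37 -0.   -0.83  0.19]
```

View pics/w6.png

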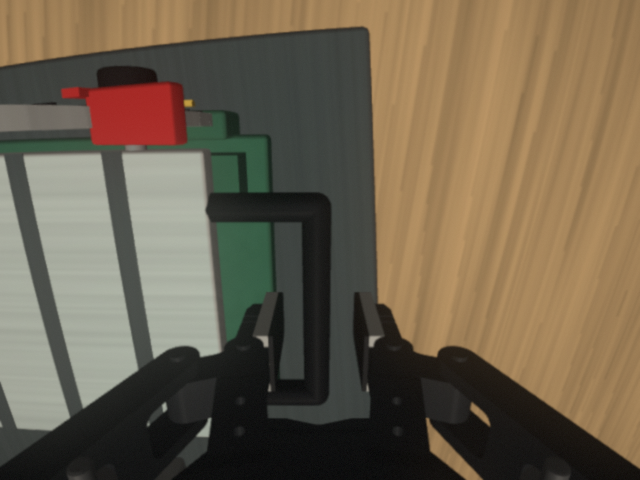

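View pics/s6.png

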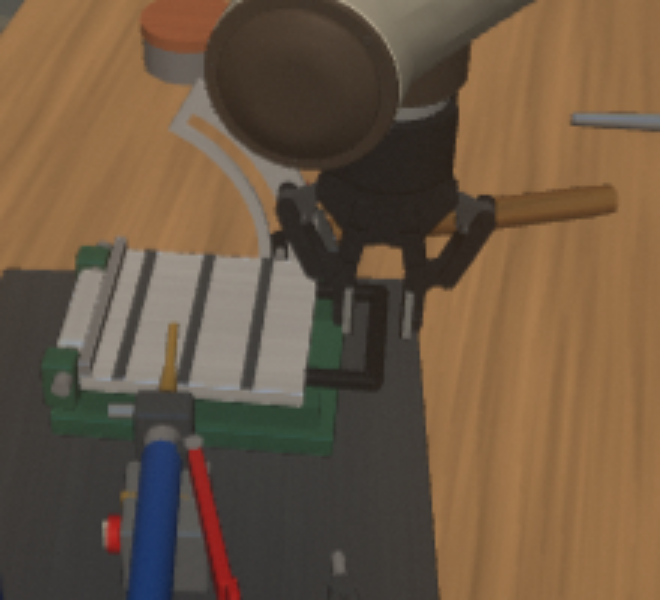

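servo_tool([
  [[0,0,-0.3],[9,0,-1],0.3],
  [[0,0,0],[9,0,0],0.3],
  [[0,0,0],[0,0,0],0.3],
  [[0,0,0],[0,0,0],0.6],
  [[0,0,0],[0,0,0],0.8],
  [[0,0,0],[0,0,0],1],
  [[0,0,0],[0,0,0],1],
  [[0,0,0],[0,0,0],1],
])

```text
time_s: 7.7
ee_pos: [0.5002, -0.2037, 0.2633]
tool_rot: [-0.475, 0.526, -0.472, -0.524]
wrist_force: [-4.3, -0.8, 5.7]
opening: 0.11
```

```bash
python3 - <<'E'
from h import *
plan([.5004,-.203,.26],6)
c=vision.camera_info('wrist'); im=snap('wrist','w7.png');
E
```

```text
yaw 6 turn(tool) [1.7992e+02 3.8000e-01 2.0000e-02] shift in final tool axes mm [ 3.3  0.3 -0.7] in present axes [ 3.3 -0.2  0.7]
yaw 186 turn(tool) [-0.08 -0.01  0.24] shift in final tool axes mm [ 3.3 -0.3  0.7] in present axes [ 3.3 -0.2  0.7]
t 7.7 pos [ 0.5002 -0.2037  0.2633] F [-4.3 -0.8  5.7] op 0.11030231642180496 q6 [-0.09  0.39 -0.39 -0.   -0.79  0.19]
```

View pics/w7.png

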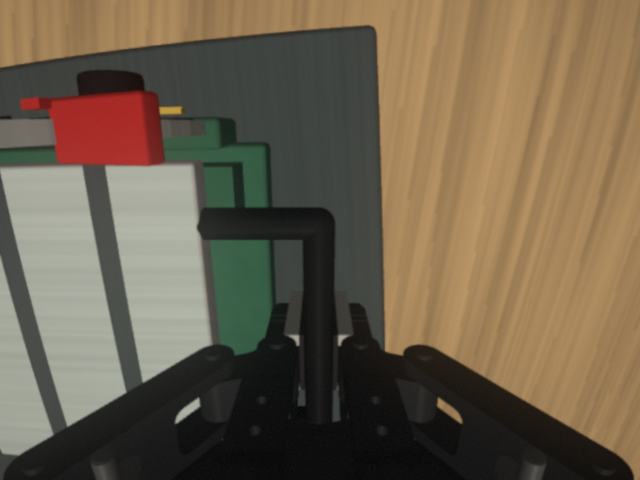

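servo_tool([
  [[0,0,0],[-9.6,-0.2,0],1],
  [[0,0,0],[-9.6,-0.8,0],1],
  [[0,0,0],[-9.5,-1.2,0],1],
  [[0,0,0],[-9.5,-1.7,0],1],
  [[0,0,0],[-9.4,-2.1,0],1],
  [[0,0,0],[-9.2,-2.6,0],1],
  [[0,0,0],[0,0,0],1],
  [[0,0,0],[0,0,0],1],
])

```text
time_s: 8.55
ee_pos: [0.5084, -0.2029, 0.3203]
tool_rot: [-0.475, 0.526, -0.473, -0.524]
wrist_force: [-4.9, -3.2, -1.7]
opening: 0.106
```

```bash
python3 - <<'E'
from h import *
plan([.5004,-.203,.26],6)
c=vision.camera_info('wrist'); im=snap('wrist','w8.png');
s=vision.camera('side');cv2.imwrite('pics/s8.png',cv2.resize(s[120:320,240:460,::-1],None,fx=3,fy=3))
E
```

```text
yaw 6 turn(tool) [1.7991e+02 3.7000e-01 2.0000e-02] shift in final tool axes mm [60.3 -7.9 -0.7] in present axes [60.3  8.2  0.7]
yaw 186 turn(tool) [-0.09 -0.01  0.23] shift in final tool axes mm [60.3  7.9  0.7] in present axes [60.3  8.2  0.7]
t 8.55 pos [ 0.5084 -0.2029  0.3203] F [-4.9 -3.2 -1.7] op 0.10570905650537661 q6 [-0.08  0.33 -0.3  -0.   -0.93  0.19]
```

View pics/w8.png

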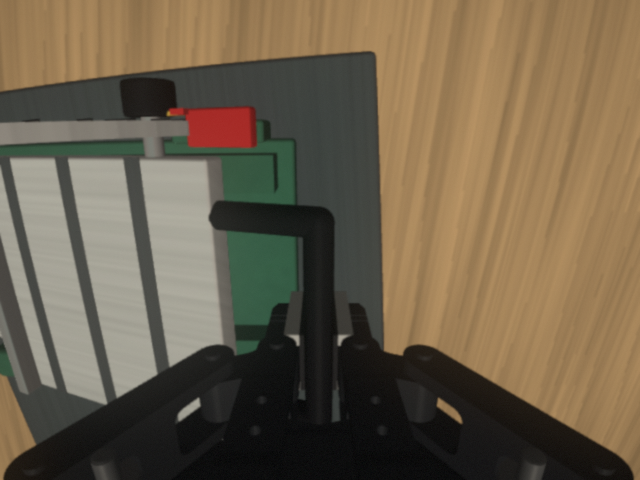

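View pics/s8.png

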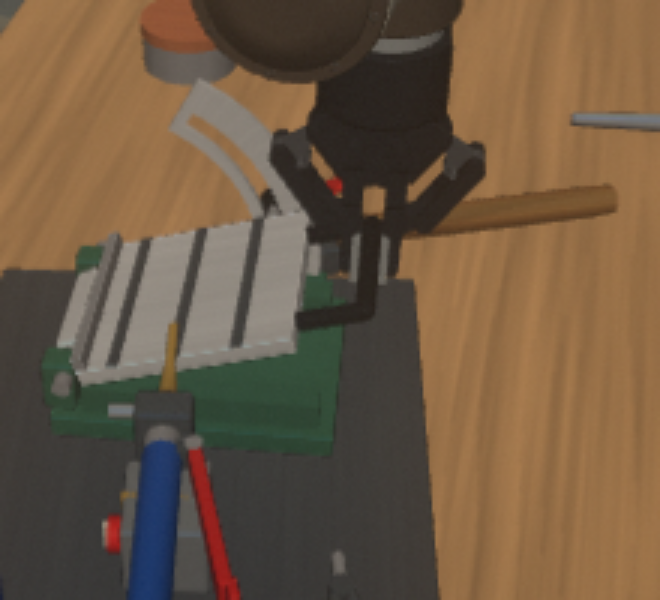

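servo_tool([
  [[0,0,0],[-7.8,-2.5,0],1],
  [[0,0,0],[-7.6,-3,0],1],
  [[0,0,0],[0,0,0],1],
  [[0,0,0],[0,0,0],1],
])

```text
time_s: 9.05
ee_pos: [0.5136, -0.2023, 0.3358]
tool_rot: [-0.474, 0.526, -0.473, -0.524]
wrist_force: [-5.9, -2.2, -1.2]
opening: 0.109
```

```bash
python3 - <<'E'
from h import *
plan([.5004,-.203,.26],6)
c=vision.camera_info('wrist'); im=snap('wrist','w9.png');
cv2.imwrite('pics/w9z.png',cv2.resize(im[60:200,60:320,::-1],None,fx=3,fy=3,interpolation=cv2.INTER_CUBIC))
t=snap('top','t9.png');cv2.imwrite('pics/t9z.png',cv2.resize(t[200:300,300:430,::-1],None,fx=6,fy=6,interpolation=cv2.INTER_CUBIC))
s=snap('side','s9.png')
cv2.imwrite('pics/s9z.png',cv2.resize(s[140:260,250:400,::-1],None,fx=5,fy=5,interpolation=cv2.INTER_CUBIC))
E
```

```text
yaw 6 turn(tool) [1.7991e+02 3.2000e-01 1.0000e-02] shift in final tool axes mm [ 75.8 -13.2  -0.7] in present axes [75.7 13.5  0.7]
yaw 186 turn(tool) [-0.09 -0.01  0.2 ] shift in final tool axes mm [75.8 13.2  0.7] in present axes [75.7 13.5  0.7]
t 9.05 pos [ 0.5136 -0.2023  0.3358] F [-5.9 -2.2 -1.2] op 0.10903788625584657 q6 [-0.08  0.32 -0.27 -0.   -0.97  0.19]
```

View pics/w9z.png

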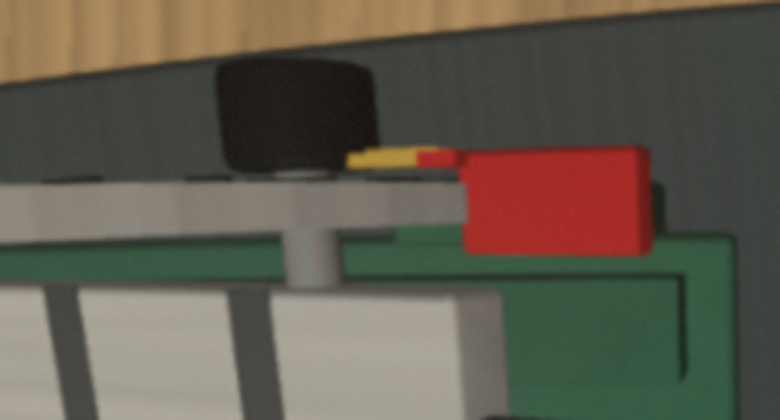

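View pics/t9z.png

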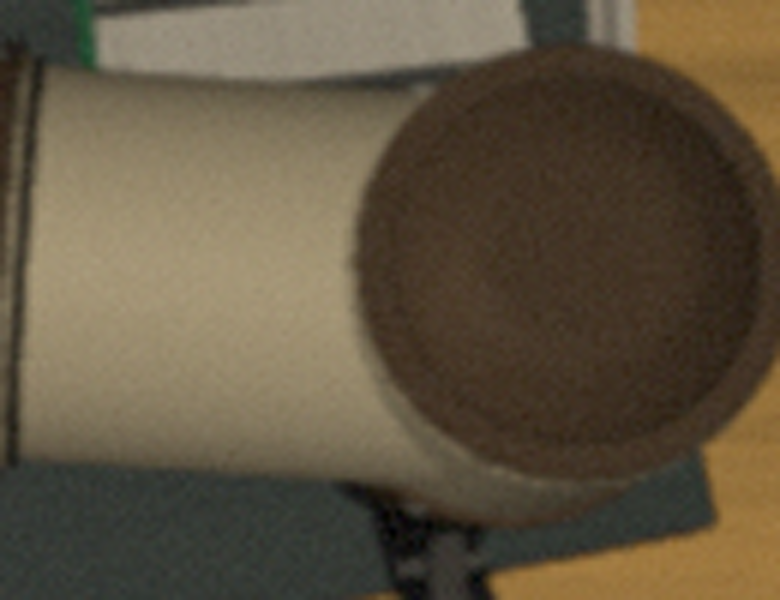

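View pics/s9z.png

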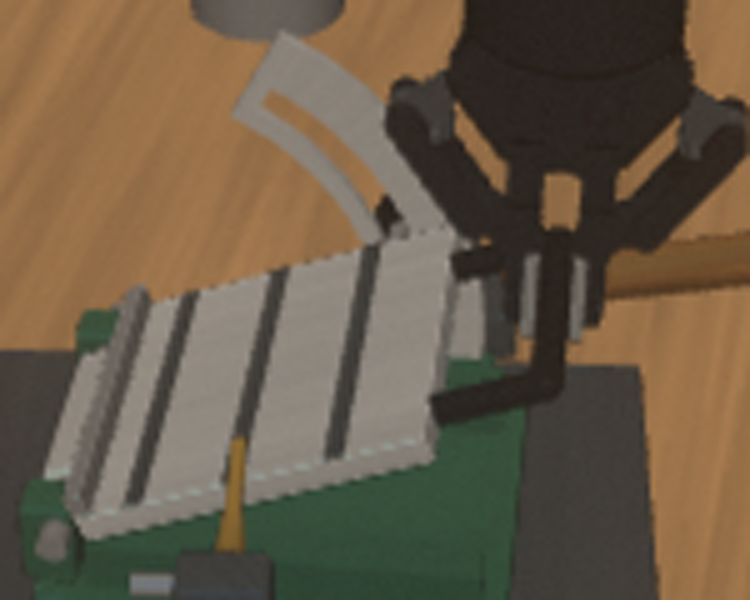

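```bash
python3 - <<'E'
from h import *
c=vision.camera_info('wrist')
yaw=np.radians(6); ux=np.array([np.cos(yaw),np.sin(yaw),0]); uy=np.array([-np.sin(yaw),np.cos(yaw),0])
for H in (np.array([.6914,-.183,.102]),):
  def loc(p): q=p-H; d=-q@ux; return np.round([d*1e3,(q@uy)*1e3,q[2]*1e3,np.hypot(d,q[2])*1e3,np.arctan2(q[2],d)],3)
  W=lambda x,y: ray('wrist',60+x/3,60+y/3,c)
  def multi(rs):
    A=sum(np.eye(3)-np.outer(d,d) for o,d in rs); b=sum((np.eye(3)-np.outer(d,d))@o for o,d in rs); return np.linalg.solve(A,b)
  t=ray('top',402.7,250.3);s=ray('side',347.9,182.3);w=W(556,203)
  for rs in([t,s],[t,w],[s,w],[t,s,w]): print('clip',loc(multi(rs)))
  tO=ray('top',404,257); sO=ray('side',354.5,180.5); wO=W(648,200)
  for rs in([tO,sO],[sO,wO],[tO,sO,wO]): print('clip outer',loc(multi(rs)))
  for yl in(-.076,-.08,-.084,-.088,-.092):
    for n,(x,y) in dict(yl_l=(347,160),yl_r=(415,157),tab_r=(460,157),clipin=(466,160)).items():
      o,d=W(x,y); k=(yl-(o-H)@uy)/(d@uy); print(yl,n,loc(o+k*d))
# wall angle from handle/bar: table near corner edges in wrist/side
  for n,(sx,sy) in dict(nearL=(434,445),nearR=(455,236)).items():
    o,d=ray('side',250+sx/5,140+sy/5)
    for yl in(.068,-.068):
      k=(yl-(o-H)@uy)/(d@uy); print(n,yl,loc(o+k*d))
E
```

```text
clip [149.351 -76.629  60.746 161.232   0.386]
clip [149.481 -77.372  54.729 159.185   0.351]
clip [150.578 -77.053  60.179 162.158   0.38 ]
clip [150.067 -76.908  60.235 161.704   0.382]
clip outer [162.281 -76.106  66.337 175.316   0.388]
clip outer [163.066 -77.272  65.453 175.712   0.382]
clip outer [162.727 -76.797  65.65  175.47    0.383]
-0.076 yl_l [193.639 -76.    241.565 309.596   0.895]
-0.076 yl_r [190.868 -76.    240.129 306.745   0.899]
-0.076 tab_r [189.582 -76.    240.768 306.448   0.904]
-0.076 clipin [190.158 -76.    243.61  309.04    0.908]
-0.08 yl_l [151.887 -80.    130.099 199.988   0.708]
-0.08 yl_r [157.144 -80.    132.823 205.757   0.702]
-0.08 tab_r [159.583 -80.    131.611 206.853   0.69 ]
-0.08 clipin [158.491 -80.    126.219 202.61    0.673]
-0.084 yl_l [110.134 -84.     18.634 111.7     0.168]
-0.084 yl_r [123.419 -84.     25.517 126.03    0.204]
-0.084 tab_r [129.584 -84.     22.454 131.515   0.172]
-0.084 clipin [ 1.26824e+02 -8.40000e+01  8.82900e+00  1.27131e+02  7.00000e-02]
-0.088 yl_l [ 68.382 -88.    -92.831 115.299  -0.936]
-0.088 yl_r [ 89.695 -88.    -81.789 121.386  -0.739]
-0.088 tab_r [ 99.586 -88.    -86.702 132.04   -0.716]
-0.088 clipin [  95.158  -88.    -108.562  144.363   -0.851]
-0.092 yl_l [  26.63   -92.    -204.297  206.025   -1.441]
-0.092 yl_r [  55.971  -92.    -189.094  197.204   -1.283]
-0.092 tab_r [  69.587  -92.    -195.859  207.853   -1.229]
-0.092 clipin [  63.491  -92.    -225.952  234.703   -1.297]
nearL 0.068 [140.268  68.     56.796 151.331   0.385]
nearL -0.068 [131.177 -68.    -53.34  141.607  -0.386]
nearR 0.068 [144.95   68.    146.31  205.954   0.79 ]
nearR -0.068 [136.781 -68.     53.807 146.984   0.375]
```

```bash
python3 - <<'E'
from h import *
c=vision.camera_info('wrist'); print(np.round(c['extrinsics'],3).tolist())
yaw=np.radians(6); ux=np.array([np.cos(yaw),np.sin(yaw),0]); uy=np.array([-np.sin(yaw),np.cos(yaw),0])
H=np.array([.6914,-.183,.102])
def P(r,th,yl,off=0): return H-ux*(r*np.cos(th)-off*np.sin(th))+uy*yl+np.array([0,0,r*np.sin(th)+off*np.cos(th)])
def Z(p): u,v=proj('wrist',p,c); return np.round([(u-60)*3,(v-60)*3])
for th in(.33,.36,.39,.42):
    print(th,'tip',[Z(P(.146,th,yl)) for yl in(-.079,-.083)],'r120',Z(P(.12,th,-.083)),'clip top inner corners',[Z(P(.147,th,yl,.0025)) for yl in(-.070,-.083)],'outer',[Z(P(.173,th,yl,.0025)) for yl in(-.070,-.083)], 'table near right top corner', Z(P(.150,th,-.068,.006)),'bot',Z(P(.150,th,-.068,-.006)))
im=cv2.imread('pics/w9.png'); cv2.imwrite('pics/w9y.png',cv2.resize(im[90:190,160:290],None,fx=6,fy=6,interpolation=cv2.INTER_NEAREST))
E
```

```text
[[-0.995, 0.099, 0.028, 0.521], [-0.103, -0.949, -0.297, -0.279], [-0.003, -0.298, 0.955, 0.305], [0.0, 0.0, 0.0, 1.0]]
0.33 tip [array([475., 188.]), array([473., 157.])] r120 [319. 163.] clip top inner corners [array([475., 257.]), array([468., 157.])] outer [array([649., 259.]), array([646., 152.])] table near right top corner [481. 274.] bot [528. 268.]
0.36 tip [array([455., 188.]), array([453., 157.])] r120 [301. 162.] clip top inner corners [array([455., 259.]), array([448., 156.])] outer [array([630., 261.]), array([626., 151.])] table near right top corner [459. 276.] bot [512. 270.]
0.39 tip [array([434., 188.]), array([432., 156.])] r120 [281. 162.] clip top inner corners [array([433., 261.]), array([425., 155.])] outer [array([609., 263.]), array([604., 149.])] table near right top corner [436. 279.] bot [494. 273.]
0.42 tip [array([411., 188.]), array([409., 155.])] r120 [261. 161.] clip top inner corners [array([410., 263.]), array([401., 154.])] outer [array([584., 266.]), array([579., 148.])] table near right top corner [410. 281.] bot [474. 275.]
```

View pics/w9y.png

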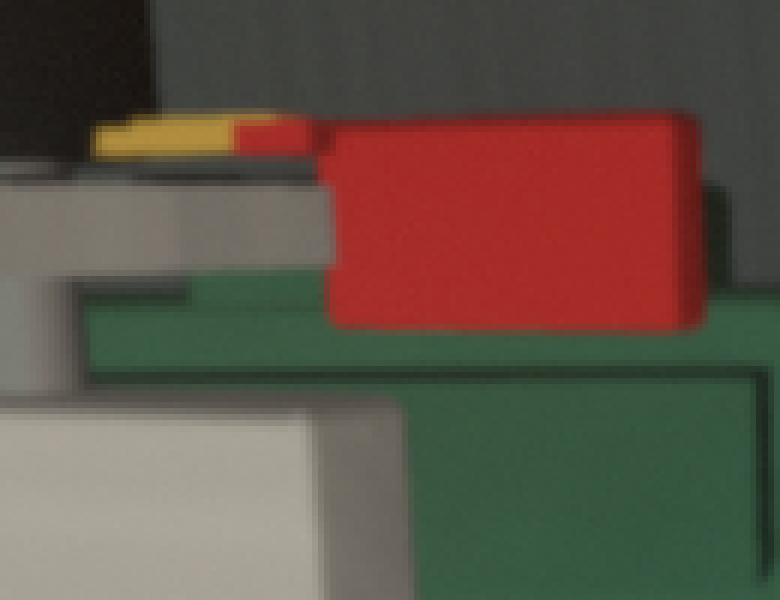

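View pics/w9.png

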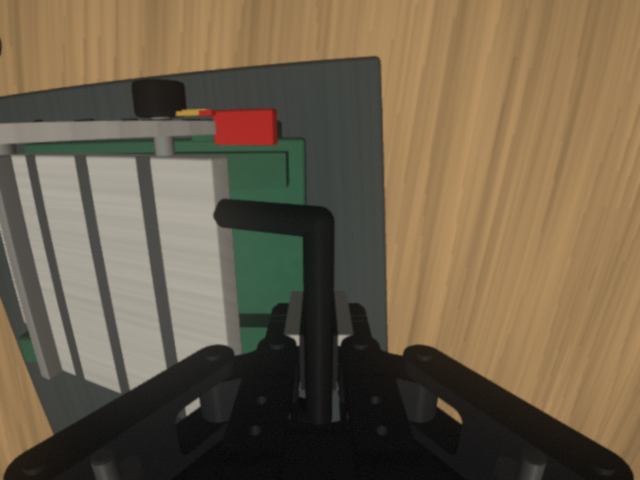

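```bash
python3 - <<'E'
import cv2,numpy as np
for n in('w5','w6','w7','w8','w9'):
    im=cv2.imread(f'pics/{n}.png').astype(int); b,g,r=im[...,0],im[...,1],im[...,2]
    m=((r>90)&(g<80)&(b<80)); m[200:]=0; 
    rows=np.where(m.sum(1)>15)[0]; print(n,'rows',rows.min(),rows.max())
    for rr in np.linspace(rows.min()+3,rows.max()-3,3).astype(int):
        cs=np.where(m[rr])[0]; print('  row',rr,cs.min(),cs.max(),'R near right',r[rr,cs.max()-4:cs.max()+3])
    h=rows.max()
    ims=im
ims=[cv2.resize(cv2.imread(f'pics/{n}.png')[y0:y0+65,x0:x0+130],None,fx=3,fy=3,interpolation=cv2.INTER_NEAREST) for n,x0,y0 in(('w5',170,105),('w6',120,75),('w7',100,95),('w8',150,100))]
ims=[np.vstack(ims[:2]),np.vstack(ims[2:])]
cv2.imwrite('pics/m.png',np.hstack(ims))
E
```

```text
w5 rows 115 139
  row 118 203 254 R near right [155 148 128 108  94  80  67]
  row 127 214 255 R near right [151 137 115 102  91  69  53]
  row 136 214 255 R near right [156 149 126 107  96  77  59]
w6 rows 83 145
  row 86 116 179 R near right [102  99  95  93  92  88  84]
  row 114 90 183 R near right [109 108 104 102  98  89  78]
  row 142 92 185 R near right [119 118 116 113 104  86  70]
w7 rows 92 164
  row 95 88 151 R near right [102  98  97  95  91  90  88]
  row 128 54 159 R near right [109 105 104 101  99  90  86]
  row 161 57 163 R near right [118 117 116 113  99  88  85]
w8 rows 107 147
  row 110 169 377 R near right [ 66  65  64  63  94 150 164]
  row 127 189 255 R near right [121 112 109 103  94  71  56]
  row 144 188 378 R near right [ 66  65  65  65  91 141 162]
w9 rows 109 145
  row 112 199 275 R near right [150 127 111 103  97  86  72]
  row 127 216 276 R near right [140 120 110 106  93  60  35]
  row 142 214 276 R near right [153 131 116 110 104  86  65]
```

View pics/m.png

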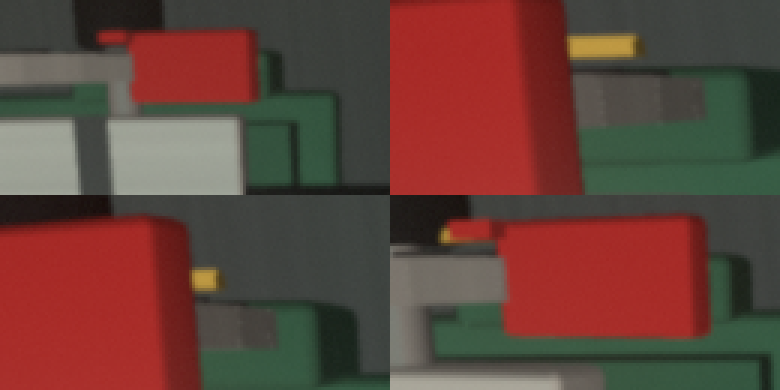

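```bash
python3 - <<'E'
from h import *
from scipy.optimize import least_squares
c=vision.camera_info('wrist'); s=robot.read_state(); q=s['tool_rot']; print(s['ee_pos'])
def T(p,q): M=np.eye(4);M[:3,:3]=R.from_quat([q[1],q[2],q[3],q[0]]).as_matrix();M[:3,3]=p;return M
X=np.linalg.inv(T(s['ee_pos'],q))@np.array(c['extrinsics'])
yaw=np.radians(6)
def pose(p,corr): # tool at yaw186 composed inverse of printed turn
    a=np.radians(186);x=np.array([0,0,-1.]);y=np.array([np.cos(a),np.sin(a),0]);M=np.stack([x,y,np.cross(x,y)],1)
    Rm=R.from_matrix(M)*R.from_rotvec(corr,degrees=True).inv(); E=np.eye(4);E[:3,:3]=Rm.as_matrix();E[:3,3]=p;return dict(c,extrinsics=E@X)
I=dict(w5=pose([.4988,-.2037,.4049],[-.23,.01,-.79]),w6=pose([.5005,-.201,.2779],[.05,.08,-.29]),w7=pose([.5002,-.2037,.2633],[-.08,-.01,.24]),w8=pose([.5084,-.2029,.3203],[-.09,-.01,.23]),w9=pose([.5136,-.2023,.3358],[-.09,-.01,.2]))
ux=np.array([np.cos(yaw),np.sin(yaw),0]); uy=np.array([-np.sin(yaw),np.cos(yaw),0])
H0=np.array([.6914,-.183,.102])
def P(H,r,th,yl,off=0): return H-ux*(r*np.cos(th)-off*np.sin(th))+uy*yl+np.array([0,0,r*np.sin(th)+off*np.cos(th)])
def res(v):
    dx,dz,thc,th8,th9,yl=v; H=H0+ux*dx*1e-2+np.array([0,0,dz*1e-2]); o=[]
    col=lambda n,p:proj('wrist',p,I[n])[0]
    ro=lambda n,p:proj('wrist',p,I[n])[1]
    for n,u,vv in(('w6',201.7,90.5),('w7',172.3,123)):
        p=P(H,.146,0,yl,.0015); o+= [col(n,p)-u,(ro(n,p)-vv)*.5]
    for n,i,e in(('w5',214,252),('w6',92,166),('w7',57,151.5),('w8',188.5,250.5),('w9',215,273)):
        o+=[col(n,P(H,.147,thc,-.077,.0025))-i,col(n,P(H,.173,thc,-.077,.0025))-e]
    o+=[col('w5',P(H,.150,0,-.065,.006))-251]
    o+=[col('w8',P(H,.150,th8,-.066,.006))-206.7,col('w9',P(H,.150,th9,-.066,.006))-211.7,col('w9',P(H,.150,th9,-.066,-.006))-227.5]
    o+=[dz/.2]
    return np.array(o)
f=least_squares(res,[0,0,.36,.3,.38,-.083],loss='soft_l1');print(np.round(f.x,4));print(np.round(res(f.x),1))
E
```

```text
[ 0.51359456 -0.20232455  0.33562639]
[-0.117  -0.0258  0.3594  0.3     0.384  -0.0806]
[-6.4  9.7 12.9 -2.8 -1.1  1.  -0.1 10.3  0.4 -1.2 -1.   1.  -1.1 -0.1
 -0.3 -0.  -0.9  1.8 -0.1]
```

servo_tool([
  [[0,0,0],[-5.3,-2.2,0],1],
  [[0,0,0],[0,0,0],1],
  [[0,0,0],[0,0,0],1],
])

```text
time_s: 9.5
ee_pos: [0.5157, -0.2021, 0.3408]
tool_rot: [-0.474, 0.526, -0.473, -0.524]
wrist_force: [-4.5, -3.4, -2.0]
opening: 0.106
```

```bash
python3 - <<'E'
from h import *
plan([.5004,-.203,.26],6)
im=snap('wrist','w10.png');cv2.imwrite('pics/w10y.png',cv2.resize(im[90:170,150:290,::-1],None,fx=5,fy=5,interpolation=cv2.INTER_CUBIC))
E
```

```text
yaw 6 turn(tool) [179.91   0.26   0.  ] shift in final tool axes mm [ 80.8 -15.3  -0.7] in present axes [80.7 15.6  0.7]
yaw 186 turn(tool) [-0.09 -0.    0.16] shift in final tool axes mm [80.8 15.3  0.7] in present axes [80.7 15.6  0.7]
t 9.5 pos [ 0.5157 -0.2021  0.3408] F [-4.5 -3.4 -2. ] op 0.1057508709997897 q6 [-0.08  0.32 -0.26 -0.   -0.99  0.18]
```

View pics/w10y.png

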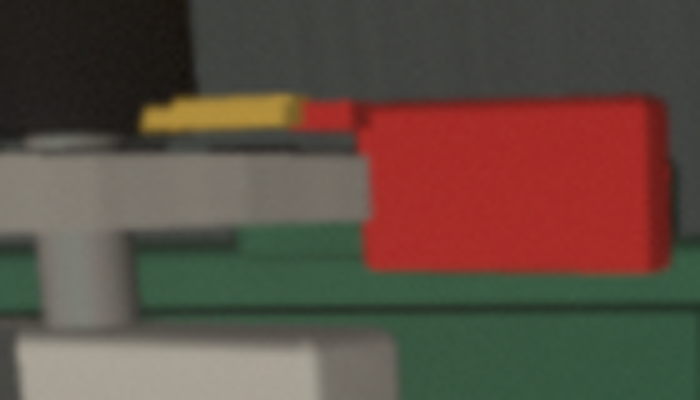

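servo_tool([
  [[0,0,0],[5.3,2.2,0],1],
  [[0,0,0],[3.6,1.4,0],1],
  [[0,0,0],[0,0,0],1],
  [[0,0,0],[0,0,0],1],
])

```text
time_s: 9.95
ee_pos: [0.5122, -0.2025, 0.3319]
tool_rot: [-0.474, 0.526, -0.473, -0.524]
wrist_force: [-5.7, -2.6, -0.8]
opening: 0.109
```

```bash
python3 - <<'E'
from h import *
plan([.5004,-.203,.26],6)
im=snap('wrist','w11.png');cv2.imwrite('pics/w11y.png',cv2.resize(im[90:170,150:290,::-1],None,fx=5,fy=5,interpolation=cv2.INTER_CUBIC))
E
```

```text
yaw 6 turn(tool) [179.91   0.3    0.  ] shift in final tool axes mm [ 71.9 -11.8  -0.7] in present axes [71.8 12.1  0.7]
yaw 186 turn(tool) [-0.09 -0.    0.19] shift in final tool axes mm [71.9 11.8  0.7] in present axes [71.8 12.1  0.7]
t 9.95 pos [ 0.5122 -0.2025  0.3319] F [-5.7 -2.6 -0.8] op 0.10857452081685703 q6 [-0.08  0.32 -0.28 -0.   -0.96  0.19]
```

View pics/w11y.png

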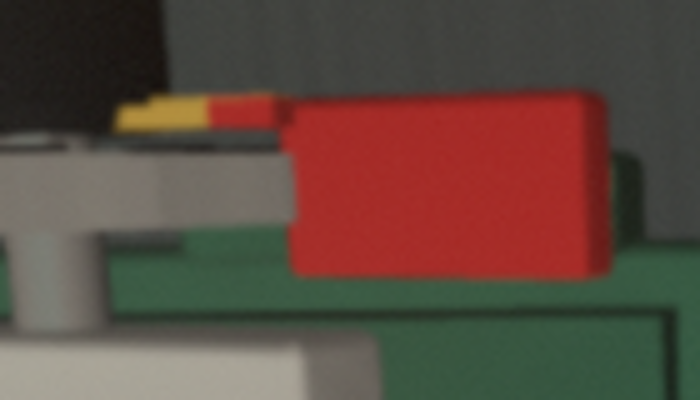

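```bash
python3 - <<'E'
from h import *
s=robot.read_state(); c=vision.camera_info('wrist')
# w10 camera: same rotation, shift by ee difference
E=np.array(c['extrinsics']).copy(); E10=E.copy();E10[:3,3]+=np.array([.5157,-.2021,.3408])-s['ee_pos']; c10=dict(c,extrinsics=E10)
yaw=np.radians(6); ux=np.array([np.cos(yaw),np.sin(yaw),0]); uy=np.array([-np.sin(yaw),np.cos(yaw),0])
from scipy.optimize import brentq
for dx in(-.003,-.0012,.001):
  H=np.array([.6914,-.183,.102])+ux*dx
  def P(r,th,yl,off=0): return H-ux*(r*np.cos(th)-off*np.sin(th))+uy*yl+np.array([0,0,r*np.sin(th)+off*np.cos(th)])
  def sol(cc,col,r,yl,off): return round(brentq(lambda t:proj('wrist',P(r,t,yl,off),cc)[0]-col,0,.8),4)
  print(dx,'w10 tip',[sol(c10,209.5,.146,-.081,o) for o in(.0015,0)],'clip in/out',sol(c10,223.5,.147,-.077,.0025),sol(c10,279.5,.173,-.077,.0025),'tab corner',sol(c10,150+318/5,.15,-.066,.006),sol(c10,150+393/5,.15,-.066,-.006))
  print('   w11 clip',sol(c,207.5,.147,-.077,.0025),sol(c,267,.173,-.077,.0025),'tab',sol(c,150+306/5,.15,-.066,.006),sol(c,150+378/5,.15,-.066,-.006))
E
```

```text
-0.003 w10 tip [0.4269, 0.4371] clip in/out 0.3736 0.3837 tab corner 0.4243 0.4444
   w11 clip 0.3775 0.3827 tab 0.3747 0.3948
-0.0012 w10 tip [0.4086, 0.4189] clip in/out 0.3534 0.3617 tab corner 0.4069 0.4245
   w11 clip 0.3586 0.3621 tab 0.3564 0.3736
0.001 w10 tip [0.3858, 0.396] clip in/out 0.3278 0.3335 tab corner 0.3852 0.3994
   w11 clip 0.3348 0.3357 tab 0.3334 0.3469
```

servo_tool([
  [[0,0,0],[-1,-0.4,0],1],
  [[0,0,0],[0,0,0],1],
  [[0,0,0],[0,0,0],1],
  [[0,0,0],[0,0,0],1],
  [[0,0,0],[0,0,0],1],
  [[0,0,0],[0,0,0],1],
])

```text
time_s: 10.6
ee_pos: [0.5126, -0.2024, 0.333]
tool_rot: [-0.474, 0.526, -0.473, -0.524]
wrist_force: [-5.9, -3.6, -1.0]
opening: 0.113
```

```bash
python3 - <<'E'
from h import *
plan([.5004,-.203,.26],6)
im=snap('side','s12.png');cv2.imwrite('pics/s12z.png',cv2.resize(im[140:370,200:400,::-1],None,fx=2.5,fy=2.5,interpolation=cv2.INTER_CUBIC))
im=vision.camera('wrist');cv2.imwrite('pics/w12y.png',cv2.resize(im[90:170,150:290,::-1],None,fx=5,fy=5,interpolation=cv2.INTER_CUBIC))
E
```

```text
yaw 6 turn(tool) [1.7991e+02 3.0000e-01 1.0000e-02] shift in final tool axes mm [ 73.  -12.2  -0.7] in present axes [72.9 12.5  0.7]
yaw 186 turn(tool) [-0.09 -0.    0.19] shift in final tool axes mm [73.  12.2  0.7] in present axes [72.9 12.5  0.7]
t 10.6 pos [ 0.5126 -0.2024  0.333 ] F [-5.9 -3.6 -1. ] op 0.11311835503576559 q6 [-0.08  0.32 -0.28 -0.   -0.97  0.19]
```

View pics/s12z.png

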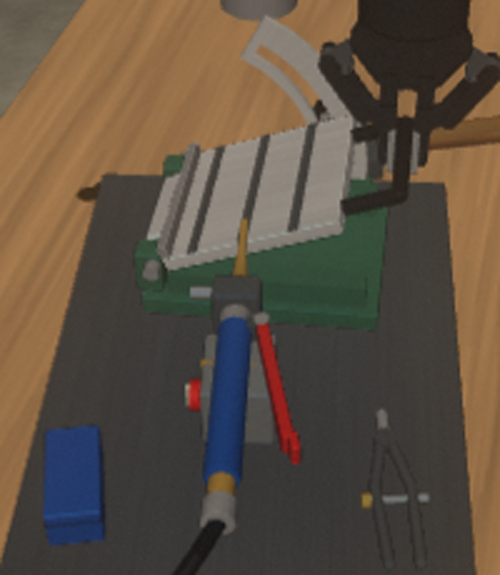

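View pics/w12y.png

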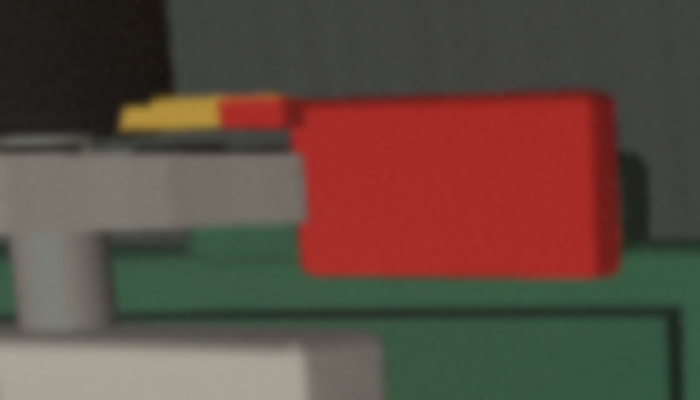

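Pointer sits in line with the clip's index tab, the lever is out, box and dividers are where they were. I'm handing in.

```bash
python3 -c "
from bench import ticket
print(ticket.job_done())"
```

```text
the job is handed in; nothing more can be done
None
```

The table is up at the red mark and the fingers are still holding its handle, so you can tighten the lock screw. I handed the job in at about 10.7 s of the 51 s allowed; no verdict came back.

- **Air gun:** with the table still down, I squeezed the lever against the grip for about a second, then opened the fingers. The wrist picture showed the lever lying along the tube during the squeeze. Later pictures show it sprung right back.
- **Table:** I gripped the black bar and raised the table along its arc to about 0.37 rad. I tried a slightly higher and a slightly lower position before settling between them.
- **Final checks:**
  - The pointer lies in line with the red clip's index tab in the wrist picture.
  - The arm is at rest with a wrist force of about 7 N.
  - The blue box and dividers look unmoved.
  - I did not check the hammer separately at the end; the arm only moved above and to the left of it.
- **Where measurements disagreed:**
  - My estimates of the mark's angle ran from about 0.34 to 0.386 rad.
  - Comparing table and clip directly in the wrist pictures puts the pointer about 0.01 rad above the mark. How the pointer and tab overlap suggests it could be up to 0.02 rad low. Both are inside the 0.05 rad limit.
  - One combined fit of several wrist pictures missed some points by up to 13 pixels, so I gave it little weight.

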